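# Unbung the soymilk tub

## Task

Swing the steel catch on the tub's lid well clear of the bung, then work the tight bung loose: rock it from side to side, across the flat faces of its handle, several times while easing it straight up, without hoisting the tub out of its stand. Then stand the bung upright, plug end down, in the shallow white dish, and leave the bowl, jar and ladle where they are.

Things in the scene. Friction and masses are not known exactly. Their poses are not given: they have to be found in the camera images.
- hole (a point): Centre of the mouth of the bung hole, level with the top of the thick plank (200 x 100 x 28 mm) that crosses the lid of a round wooden tub (244 mm across), 175 mm above the table. Axes are the tub's: z up, x along the plank, y across it. The tub's centre is 45 mm from the hole in +x. The hole (46 mm in y, 37 in x) has a sprung rubber cheek on its +y and on its -y side that grip the bung's plug.
- tub (a joint): How far the tub is hoisted above its round stand (m), 0 when seated. The tub cannot slide or turn, but only its weight (1.7 kg, 17 N) holds it down: a straight pull on the unrocked bung takes more than that and hoists the tub with the bung. Hoisting it more than 10 mm is a failure.
- pivot (a point): Pivot of the catch, at mid-thickness of its bar, 65 mm in x and 20 mm in y from the hole, 18.5 mm above the plank; axes as the tub's. The catch is a flat steel bar 132 mm long, 10 wide, 6 thick: when shut its long end (72 mm) points to -x and lies over the bung's collar with about 1.5 mm to spare, beside the handle; its short tail (60 mm) points to +x.
- catch (a joint): Angle of the catch (rad): 0 shut, up to 1.9. Opening turns it clockwise seen from above: the long end swings to +y, the tail with its peg to -y. It turns stiffly (about 1.2 N at the peg) and stays where it is left. Well clear of the bung and of a hand from 1.3 rad on; starts shut or nearly so.
- catch_peg (a point): Half-way up the upright steel peg (12 mm thick, from 22 to 52 mm above the plank, this point 37.5 mm above it) on the tail of the catch, 52 mm from the pivot: the thing to push. Its +y side (tub axes) is open.
- bung_grip (a point): Centre of the bung's handle, a wooden block 46 (x) x 22 (y) x 38 (z) mm; axes of the bung, z up along it, agreeing with the tub's as found. Below the handle: a round collar 52 mm across, 8 thick, then a tapered rubber plug 30 mm long, 35 mm across at the collar, 30 at its flat foot. 70 to 115 g. As found this point is 33 mm above the hole's mouth and the collar 6 mm clear of the plank.
- bung_foot (a point): Centre of the bung's flat foot, 57 mm below bung_grip; 24 mm deep in the hole as found. The bung rocks in the tub's y direction, up to about 8 degrees either way, about a point some 11 mm below the mouth. Rocks of 7 degrees each way with 2 mm of rise per swing walk it out; smaller than 4 degrees is not enough. It is free after rising 24 mm. In x it has only 1 to 3 mm of play.
- dish: Shallow white stoneware dish, 136 mm across, 16 mm high, flat floor 90 mm across, 6 mm above the table. Origin: centre of its underside. Loose, 0.4 kg. Left or right of the tub; must not be pushed about.
- bowl: bystander: wooden bowl, 110 mm across, 60 mm high; it and the dish stand on opposite sides of the tub. Origin: centre of underside.
- jar: bystander: brown earthenware jar 70 mm across, 110 mm high. Origin: centre of underside.
- ladle: bystander: wooden ladle lying flat, 220 mm long. Origin: underside.
Not all that is in view belongs to the job. Of the things like the part that bears bung_grip, leave any that is red or turquoise; of the rest the larger one is meant.

How it is judged:
On the way, in this order (a step that is already met when the one before it is completed fails the run):
1. the catch is swung past 1.15 rad with the bung still seated (value of joint catch above 1.15 rad and z of bung_grip in the frame of hole below 0.041 m), for 0.1 s.
2. the bung, still more than 10 mm in the hole, leans at least 3.5 degrees to the tub's +y side (y of bung_grip in the frame of hole above 0.0025 m and angle between the z axis of bung_grip and the z axis of hole, either way round above 0.061 rad and z of bung_grip in the frame of hole below 0.047 m and value of joint catch above 1 rad), for 0.05 s.
3. the bung, still more than 4 mm in the hole, leans at least 3.5 degrees to the tub's -y side (y of bung_grip in the frame of hole below -0.0025 m and angle between the z axis of bung_grip and the z axis of hole, either way round above 0.061 rad and z of bung_grip in the frame of hole below 0.053 m and value of joint catch above 1 rad), for 0.05 s.
At the end, for the whole second after the job is handed in: The bung stands upright (within 0.15 rad) at rest on the dish's floor, its axis within 40 mm of the dish's centre; the catch is still open past 1.0 rad and the tub sits in its stand (horizontal distance between bung_grip and dish below 0.04 m and angle between bung_grip's own z axis and vertical below 0.15 rad and z of bung_grip in the frame of dish between 0.056 and 0.07 m and linear speed of bung below 0.02 m/s and value of joint catch above 1 rad and value of joint tub below 0.003 m); the robot touches nothing.
It fails at once if the tub is hoisted more than 10 mm (value of joint tub above 0.01 m).
It fails at once if the dish is pushed more than 50 mm (distance of dish from where it was at the start of the episode above 0.05 m).
It fails at once if the bowl, jar or ladle is moved more than 30 mm (distance of any of bowl, jar, ladle from where it was at the start of the episode above 0.03 m).
It also fails if it takes over 67 s, if anything falls off the work surface, if the arm or the gripper's body presses on something with over 40 N, if the wrist force passes 120 N, or if a joint passes its speed limit or range.

## Robot

A 7-joint arm with a two-finger parallel gripper is mounted at the origin on the work surface. World frame = base frame: x ahead of the robot, y to its left, z up, the work surface at z = 0. Lengths are in m, angles in rad, forces in N, time in s.
With the tool pointing down it reaches from about 0.4 to 0.875 m from the base axis. Payload 19.3 kg.
Tool frame: the origin (TCP) lies at the very end of the fingers, on their centre line; the grasp point (between the pads) lies behind it (manip.grip_point_offset is the z of the grasp point in the tool frame, in m); z points along the fingers, y is the line along which they close (so a half turn about z gives the same grasp; the last joint's range is limited). The gripper opens to 85 mm and grips with 20 to 120 N. Pads are 22 mm wide; open, the fingers measure 114 mm over their backs; the gripper's body (76 mm by 85 mm) begins 54 mm behind the grasp point. The pads swing forward as they close: fully open they stand 13 mm farther back than shut.
Start: joints at [-1.241, 0.521, -0.036, 1.599, 0.021, 1.021, -0.113], TCP at [0.243, 0.576, 0.231] pointing down, gripper open.
Joint ranges: [-2.91, 2.91], [-0.3, 2.13], [-1.5, 1.42], [0.17, 2.43], [-1.26, 4.41], [0.16, 1.93], [-2.52, 2.52]. Speed limits (rad/s): [1.89, 1.89, 2.39, 2.39, 3.01, 3.01, 3.01].

## Interface

Orientations are given as [roll, pitch, yaw] about the fixed x, y, z axes, in that order (R = Rz(yaw) Ry(pitch) Rx(roll)).
In Python, from station import status, optics, job_done, manip gives the robot as it stands.
- The arm moves only by the shell command python3 -m pendant 'ROWS'. ROWS is JSON, one flat list of numbers, 7 for each row, row after row: the shift along the tool's x, y, z in cm, then the turn, a rotation vector about the tool's x, y, z in degrees, then the closure, from 0 (fully open) to 1 (shut). In form: [dx, dy, dz, rx, ry, rz, fingers, dx, dy, dz, rx, ry, rz, fingers, ...]. A call has 1 to 12 rows; each row shifts and turns the commanded pose from where the row before left it, along the tool's axes as they then stand; what a row does not reach is not made up. A row lasts 1/8 s, in which the tool goes at most 62.5 mm and 10.7 degrees, less where a joint would pass 70% of its speed; a pose out of reach is approached as far as the arm can. A call is refused whole if a number of a shift passes 6.25 or a number of a turn 10.7, either way. A call with a gripper value outside its range is refused whole. The fingers move at their own pace and stop on an object; the grip force is fixed at half the most. Time passes only in rows, so rows that do not move let the fingers close. It gives the time, the measured TCP pose, the force, the opening and the grip force at its end, in the units of the state.
- status.get_state(): the state, without advancing time (a new reading comes with each control period).
- optics.grab_frame(name): name is "scene" or "side" or "wrist"; returns (picture, depth): 480x640x3 uint8, red, green, blue; 480x640 float32, m along the optical axis (not along the pixel's ray), 0 where there is no reading.
- optics.camera_params(name): a dict with "fovy" (degrees; the focal length in pixels is half the picture's height over the tangent of half this angle, whatever the lens; pixels are square), "cx", "cy" (the principal point, pixels), "rvec" (rotation vector, rad) and "tvec" (3), from world to camera coordinates, as OpenCV has them. Camera axes: x right, y down, z forward; pixel columns grow to the right and rows downward; lengths in m; the calibration is good to about 2 mm. A picture is of the moment at which its call begins: read the wrist's pose just before it. camera_params takes no time and is no camera call; for the wrist camera it gives the pose at the moment of the call.
- job_done(): hands the job in; it is judged then, once.
The state is a dict: "time_s": time; "joint_pos": joint angles; "joint_vel": joint speeds; "joint_torque": joint torques, N m; "position": TCP position; "orientation": TCP orientation; "contact_force": force on the tool from outside, world axes, zero at the start; "moment": the same for the moment, N m; "opening": finger opening in m; "gripper_force": force on a finger pad.
Only numpy, scipy, OpenCV 4.12 (cv2) and the standard library are available. Lean on these libraries where they do the work, as an engineer would, in place of code of your own. Each camera call takes 0.05 s, during which the arm holds its last target. There are 200 camera calls.

## Working session

There is one attempt and no reset: what is moved stays moved. The work goes in short steps, Python scripts to look and compute and a shell command to move; the robot and the scene stay as the last step left them, time stands still between calls to the robot, and variables do not carry over. Pictures are saved under pics/ and viewed, at most 10 in all, crops included, and the job is handed in when it is done.

```bash
mkdir -p pics; ls
cat > h.py <<'E'
import numpy as np, cv2
from station import status, optics, job_done, manip
from scipy.spatial.transform import Rotation as R
def grab(n):
    p=optics.camera_params(n); im,d=optics.grab_frame(n); return p,im,d
def cloud(p,d):
    f=240/np.tan(np.radians(p["fovy"])/2)
    v,u=np.mgrid[:480,:640]
    c=np.stack([(u-p["cx"])/f*d,(v-p["cy"])/f*d,d],-1)
    M=R.from_rotvec(np.ravel(p["rvec"])).as_matrix()
    W=(c-np.ravel(p["tvec"]))@M
    W[d==0]=np.nan
    return W
E
python3 - <<'E'
from h import *
print(status.get_state(), manip.grip_point_offset)
for n in("scene","side"):
    p,im,d=grab(n); print(n,p); np.savez("pics/"+n,W=cloud(p,d),im=im); cv2.imwrite(f"pics/{n}.png",im[...,::-1])
E
```

```text
pics
{'time_s': 0.0, 'joint_pos': array([-1.24121541,  0.52201717, -0.03638073,  1.59999037,  0.02118795,
        1.02114835, -0.11281083]), 'joint_vel': array([-6.26640068e-04,  1.01853194e-03,  1.14321678e-03, -1.87972656e-05,
        1.03113930e-04, -8.01501437e-05,  1.41191167e-03]), 'joint_torque': array([ 8.64230751e-04, -9.27112627e+01,  1.97975881e+00, -3.69909346e+01,
        1.78443524e-02,  8.46288021e-03,  5.19958996e-05]), 'position': array([0.24312809, 0.57539374, 0.2307295 ]), 'orientation': array([-3.14041456e+00,  4.91688104e-05,  2.74183059e+00]), 'contact_force': array([ 0.00454529, -0.77233996, -0.08848826]), 'moment': array([0.04264056, 0.01683962, 0.00262118]), 'gripper_force': 0.0, 'opening': 0.08543722596207057} -0.0187
scene {'fovy': 55.091617443676014, 'cx': 319.86351857190857, 'cy': 236.20800116273608, 'rvec': array([ 1.08098733,  2.60604183, -0.77520242]), 'tvec': array([ 0.35292567, -0.20488945,  1.53029958])}
side {'fovy': 55.60886628096172, 'cx': 311.6481455552782, 'cy': 234.5068152749449, 'rvec': array([ 2.1868136 , -0.21864955,  0.07887452]), 'tvec': array([-0.49197821,  0.18182492,  1.07867959])}
```

View pics/scene.png

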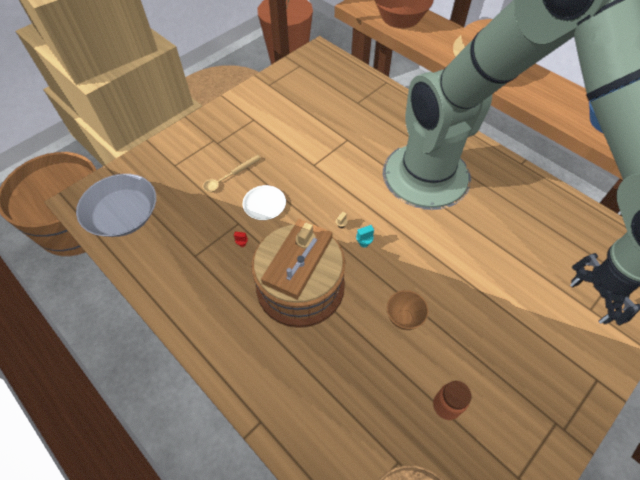

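View pics/side.png

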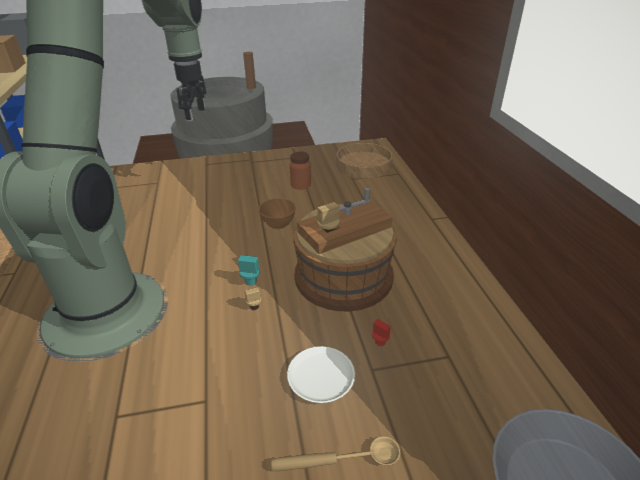

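The scene picture shows the tub at (300,265) with the bung at (304,236) and the catch running from (315,240) to (290,272). The dish is at (265,203), bowl at (407,310), jar at (453,398), and ladle at (232,173). The decoys are red, turquoise and a small wooden bung on the table. Next I measure.

Run:
```python
from h import *
for n,box in (("scene",(225,200,345,310)),("side",(290,180,400,260))):
    z=np.load(f"pics/{n}.npz"); W=z["W"]; im=z["im"]
    P=W[box[1]:box[3],box[0]:box[2]].reshape(-1,3); P=P[~np.isnan(P).any(1)]
    s=P[(abs(P[:,2]-.175)<.005)]
    r=cv2.minAreaRect((s[:,:2]*1000).astype(np.float32)); print(n,"plank",len(s),r,cv2.boxPoints(r).tolist())
    t=P[P[:,2]>.190]
    print("lid z", np.percentile(P[:,2],[50]), "high pts",len(t))
    for a,b in((.187,.199),(.2,.21),(.21,.222),(.222,.24)):
        q=t[(t[:,2]>a)&(t[:,2]<b)]; print(a,len(q),q.mean(0).round(4) if len(q) else "")
    h=P[(P[:,2]>.222)]
    if len(h)>3: print("top",cv2.minAreaRect((h[:,:2]*1000).astype(np.float32)), np.percentile(h[:,2],[50,95]))
    D=W.reshape(-1,3); 
z=np.load("pics/scene.npz");W=z["W"]
for nm,(u,v) in dict(dish=(265,203),bowl=(407,310),jar=(456,388),ladle=(212,186)).items(): print(nm,W[v,u].round(3))
P=W[180:225,235:295]; im=z["im"][180:225,235:295].astype(int); m=(im.min(-1)>170); print("dish",P[m].mean(0),np.nanmin(P[m],0),np.nanmax(P[m],0))
```

```text
scene plank 2156 ((581.8268432617188, 2.2959823608398438), (204.55210876464844, 102.52722930908203), 18.872116088867188) [[468.4673156738281, 17.721912384033203], [501.6304016113281, -79.29374694824219], [695.1864013671875, -13.129947662353516], [662.0233154296875, 83.88571166992188]]
lid z [0.05744076] high pts 524
0.187 191 [0.5752 0.0189 0.1955]
0.2 85 [0.5834 0.019  0.2043]
0.21 51 [0.5731 0.0092 0.2162]
0.222 170 [ 0.555  -0.0034  0.2271]
top ((585.977783203125, 8.536640167236328), (147.05642700195312, 24.43744468688965), 23.603960037231445) [0.22715477 0.23032421]
side plank 1700 ((582.5455322265625, 1.4364395141601562), (202.57740783691406, 105.02352142333984), 19.56460189819336) [[469.52020263671875, 16.997909545898438], [504.68939208984375, -81.96202850341797], [695.5708618164062, -14.125030517578125], [660.4016723632812, 84.83490753173828]]
lid z [0.14552374] high pts 604
0.187 185 [0.584  0.0091 0.1944]
0.2 131 [ 0.5664 -0.0029  0.2043]
0.21 124 [ 0.5576 -0.0105  0.216 ]
0.222 150 [ 0.5524 -0.0094  0.2258]
top ((586.1815795898438, 6.233364105224609), (148.09521484375, 25.42253303527832), 24.021696090698242) [0.22604799 0.22810829]
dish [ 0.458 -0.287  0.005]
bowl [0.429 0.266 0.011]
jar [0.544 0.482 0.109]
ladle [ 0.534 -0.463  0.004]
dish [nan nan nan] [ 0.38442234 -0.36624507 -0.00657579] [ 0.53031343 -0.21817371  0.02268418]
```

```bash
python3 -m pendant '[0,0,-3,0,0,10,0, 0,0,-3,0,0,10,0, 0,0,-3,0,0,10,0, 0,0,-3,0,0,10,0, 0,0,-3,0,0,10,0, 0,0,-3,0,0,10,0]'
cat >> h.py <<'E'
def tool(p,yaw=None):
    "shift in tool cm to world point p and turn about tool z"
    s=status.get_state(); M=R.from_euler("xyz",s["orientation"])
    print("shift cm",(M.inv().apply(np.array(p)-s["position"])*100).round(2),"yaw",np.degrees(s["orientation"]).round(1),"j",s["joint_pos"].round(2),"t",s["time_s"])
E
python3 -c "
from h import *
tool([.56,0,.42])"
```

```text
time_s: 0.85
position: [0.2432, 0.5755, 0.412]
orientation: [-3.141, 0.0, 1.689]
contact_force: [-0.3, -0.3, -0.4]
opening: 0.0853
gripper_force: 0.0
shift cm [-60.89  24.68  -0.77] yaw [-180.     0.    96.8] j [-1.41  0.41  0.22  1.34 -0.09  1.4  -1.07] t 0.85
```

```bash
python3 -m pendant '[-5.07,2.06,0,0,0,0,0,-5.07,2.06,0,0,0,0,0,-5.07,2.06,0,0,0,0,0,-5.07,2.06,0,0,0,0,0,-5.07,2.06,0,0,0,0,0,-5.07,2.06,0,0,0,0,0,-5.07,2.06,0,0,0,0,0,-5.07,2.06,0,0,0,0,0,-5.07,2.06,0,0,0,0,0,-5.07,2.06,0,0,0,0,0,-5.07,2.06,0,0,0,0,0,-5.07,2.06,0,0,0,0,0]' ; python3 -m pendant '[0,0,0,0,0,10,1,0,0,0,0,0,10,1,0,0,0,0,0,10,1,0,0,0,0,0,10,1,0,0,0,0,0,10,1,0,0,0,0,0,10,1,0,0,0,0,0,10,1,0,0,0,0,0,8,1,0,0,0,0,0,0,1]'
python3 - <<'E'
from h import *
tool([.56,0,.42])
p,im,d=grab("wrist"); np.savez("pics/w1",W=cloud(p,d),im=im); cv2.imwrite("pics/w1.png",im[...,::-1])
E
```

```text
time_s: 2.35
position: [0.5643, 0.001, 0.4112]
orientation: [-3.141, -0.0, 1.695]
contact_force: [1.0, 1.6, 1.1]
opening: 0.0857
gripper_force: 0.0
time_s: 3.48
position: [0.5636, 0.0027, 0.411]
orientation: [3.141, 0.001, 0.334]
contact_force: [1.1, -0.4, -0.1]
opening: -0.0001
gripper_force: 0.0
shift cm [-0.43  0.13 -0.9 ] yaw [180.    0.   19.1] j [-0.71  0.38  0.87  1.53 -0.29  1.37 -1.06] t 3.475
```

View pics/w1.png

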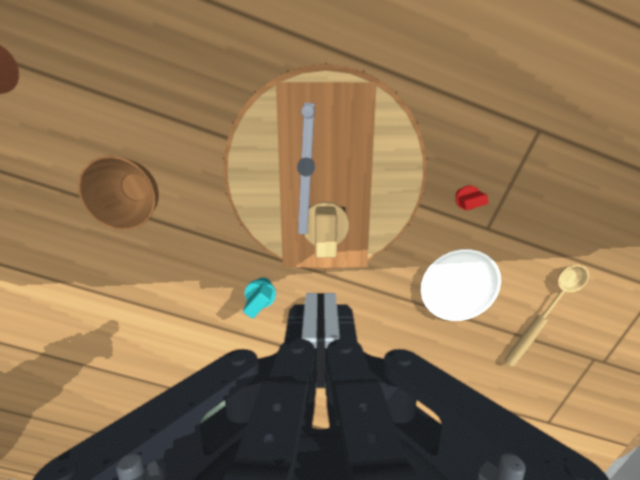

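The wrist picture shows the catch's peg at (309,108), pivot at (306,166), long end at (304,233) and the bung's handle at (326,230), with the dish at (460,285).

Run:
```python
from h import *
z=np.load("pics/w1.npz");W=z["W"];im=z["im"].astype(int)
B=W[60:275,225:425].reshape(-1,3); B=B[~np.isnan(B).any(1)]
def rect(s,n):
    r=cv2.minAreaRect((s[:,:2]*1000).astype(np.float32)); print(n,len(s),np.round(r[0],1),np.round(r[1],1),round(r[2],1))
s=B[abs(B[:,2]-.175)<.003]; rect(s,"plank")
sub=lambda u0,u1,v0,v1:(lambda q:q[~np.isnan(q).any(1)])(W[v0:v1,u0:u1].reshape(-1,3))
h=sub(312,345,198,260);t=h[h[:,2]>.2225]; rect(t,"handle top"); print(t.mean(0))
g=sub(300,318,98,120); t=g[g[:,2]>.215]; print("peg",len(t),t.mean(0), t.min(0),t.max(0)); 
c=sub(298,316,98,236); t=c[(c[:,2]>.191)&(c[:,2]<.202)]; rect(t,"bar")
c=sub(298,316,158,175); t=c[(c[:,2]>.199)]; print("pivot",len(t),t.mean(0) if len(t) else"")
m=(im.min(-1)>175); m[:, :410]=0; m[:245]=0; m[325:]=0; m[:,505:]=0
d=W[m];d=d[~np.isnan(d).any(1)]; print("dish",d.mean(0),cv2.minEnclosingCircle((d[:,:2]*1000).astype(np.float32)))
```

```text
plank 13845 [581.7   4.1] [199.8 100.3] 19.0
handle top 954 [539.6 -10.4] [45.7 21.3] 18.9
[ 0.54037997 -0.00998882  0.22631713]
peg 149 [0.64412822 0.0430404  0.2268588 ] [0.6384637  0.03748453 0.21513945] [0.6499144  0.04880059 0.22909211]
bar 1087 [588.9  26.6] [131.   17.8] 17.6
pivot 248 [0.59460651 0.02958817 0.20222349]
dish [ 0.46245717 -0.28849184  0.00769571] ((458.6961364746094, -290.2685546875), 74.80099487304688)
```

```bash
python3 -m pendant '[4.5,-2.07,0,0,0,0,1,4.5,-2.07,0,0,0,0,1,0,0,5,0,0,0,1,0,0,5,0,0,0,1,0,0,5,0,0,0,1,0,0,5.3,0,0,0,1,0,0,0,0,0,0,1]'
python3 - <<'E'
from h import *
tool([.6351,.0711,.208])
E
```

```text
time_s: 4.4
position: [0.6335, 0.0711, 0.2056]
orientation: [-3.141, 0.006, 0.336]
contact_force: [0.8, 0.8, 0.5]
opening: -0.0001
gripper_force: 0.0
shift cm [ 0.15  0.05 -0.24] yaw [-179.9    0.3   19.2] j [-0.65  0.68  0.72  1.61 -0.5   1.05 -1.01] t 4.4
```

```bash
python3 -m pendant '[0.19,1.09,0,0,0,0,1,0.19,1.09,0,0,0,0,1,-0.06,0.84,0,0,0,0,1,-0.06,0.84,0,0,0,0,1,-0.3,0.78,0,0,0,0,1,-0.3,0.78,0,0,0,0,1,-0.52,0.65,0,0,0,0,1,-0.52,0.65,0,0,0,0,1,-0.69,0.47,0,0,0,0,1,-0.69,0.47,0,0,0,0,1,-0.4,0.2,0,0,0,0,1,-0.3,0,0,0,0,0,1]'; python3 -m pendant '[0,0,0,0,0,0,1,1,0,0,0,0,0,1,1,0,-2,0,0,0,1,0,0,-6,0,0,0,0,0,0,-6,0,0,0,0,0,0,0,0,0,0,0]'
python3 - <<'E'
from h import *
p,im,d=grab("wrist");W=cloud(p,d);np.savez("pics/w2",W=W,im=im); cv2.imwrite("pics/w2.png",im[...,::-1])
tool([.54,-.01,.33])
E
```

```text
time_s: 5.9
position: [0.6281, -0.0149, 0.2084]
orientation: [3.141, -0.0, 0.333]
contact_force: [2.3, -0.5, -0.6]
opening: 0.0
gripper_force: 0.7
time_s: 6.65
position: [0.6489, -0.0083, 0.3527]
orientation: [3.139, -0.006, 0.334]
contact_force: [0.1, 0.0, -0.7]
opening: 0.0543
gripper_force: 0.0
shift cm [-10.3   -3.34   1.97] yaw [180.   -0.2  19.1] j [-0.55  0.58  0.79  1.4  -0.41  1.33 -0.97] t 6.7
```

View pics/w2.png

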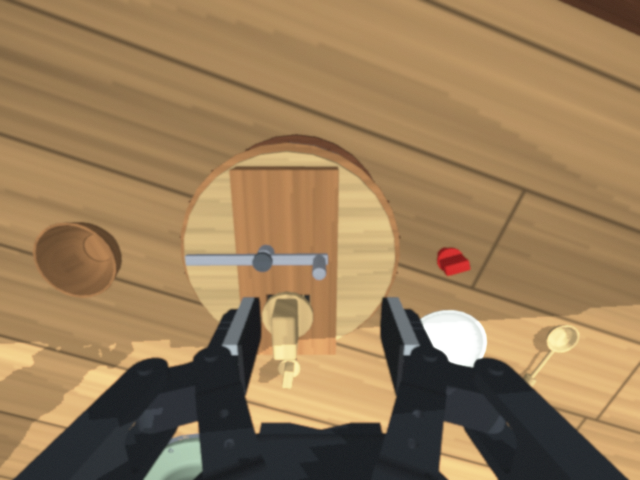

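The catch, from (187,260) to (325,262), now lies about 90° open and well clear of the bung at (286,325). I'll move over the bung and descend.

```bash
python3 -m pendant '[-5.2,-1.65,0,0,0,0,0,-5.15,-1.65,0,0,0,0,0,0,0,4,0,0,0,0,0,0,4,0,0,0,0,0,0,4,0,0,0,0,0,0,0,0,0,0,0]'
python3 - <<'E'
from h import *
tool([.5396,-.0105,.1945])
p,im,d=grab("wrist");W=cloud(p,d)
q=W.reshape(-1,3);q=q[~np.isnan(q).any(1)]
c=(q[:,:2]-[.5396,-.0105])@np.array([[.9455,-.3256],[.3256,.9455]]); 
m=(abs(c[:,0])<.035)&(abs(c[:,1])<.03)&(q[:,2]>.221)&(q[:,2]<.232)
print(m.sum(),q[m].mean(0)); r=cv2.minAreaRect((c[m]*1000).astype(np.float32)); print(r)
E
```

```text
time_s: 7.45
position: [0.5372, -0.0105, 0.226]
orientation: [-3.141, 0.005, 0.333]
contact_force: [-0.4, -0.2, 1.2]
opening: 0.0853
gripper_force: 0.0
shift cm [0.24 0.08 3.15] yaw [-180.     0.3   19.1] j [-0.64  0.5   0.78  1.86 -0.42  0.96 -0.91] t 7.45
4162 [ 0.54173093 -0.00969004  0.2262411 ]
((0.09270858764648438, 0.07480907440185547), (22.101099014282227, 46.19480895996094), 89.881103515625)
```

```bash
python3 -m pendant '[0.2,0.05,1.6,0,0,0,0,0,0,1.5,0,0,0,0,0,0,0,0,0,0,0]'; python3 -m pendant '[0,0,0,0,0,0,1,0,0,0,0,0,0,1,0,0,0,0,0,0,1,0,0,0,0,0,0,1,0,0,0,0,0,0,1]'
python3 - <<'E'
from h import *
tool([.5396,-.0105,.1945])
E
```

```text
time_s: 7.88
position: [0.5402, -0.0105, 0.1965]
orientation: [-3.141, 0.001, 0.333]
contact_force: [0.2, 0.0, 0.6]
opening: 0.0853
gripper_force: 0.0
time_s: 8.5
position: [0.5408, -0.0106, 0.1976]
orientation: [3.141, -0.0, 0.333]
contact_force: [-0.4, -0.8, 6.0]
opening: 0.0211
gripper_force: 58.5
shift cm [-0.11 -0.05  0.31] yaw [180.   -0.   19.1] j [-0.61  0.54  0.74  1.88 -0.46  0.9  -0.88] t 8.5
```

```bash
python3 -m pendant '[0,-0.14,-0.07,-2.5,0,0,1,0,-0.14,-0.07,-2.5,0,0,1,0,-0.14,-0.06,-2.5,0,0,1,0,0,0,0,0,0,1]'
python3 - <<'E'
from h import *
tool([.5396,-.0105,.1945])
E
```

```text
time_s: 9.0
position: [0.5393, -0.0063, 0.1993]
orientation: [3.009, -0.0, 0.334]
contact_force: [0.9, -3.8, 2.2]
opening: 0.0209
gripper_force: 61.0
shift cm [-0.11  0.34  0.53] yaw [172.4  -0.   19.2] j [-0.76  0.55  0.83  1.92 -0.37  0.82 -1.  ] t 9.0
```

```bash
python3 -m pendant '[0,0.15,-0.04,2.5,0,0,1,0,0.15,-0.04,2.5,0,0,1,0,0.15,-0.04,2.5,0,0,1,0,0.15,-0.04,2.5,0,0,1,0,0.15,-0.04,2.5,0,0,1,0,0.15,-0.04,2.5,0,0,1,0,0,0,0,0,0,1]'
python3 - <<'E'
from h import *
p,im,d=grab("side"); cv2.imwrite("pics/s2.png",cv2.resize(im[160:320,240:440],None,fx=3,fy=3)[...,::-1])
E
```

```text
time_s: 9.88
position: [0.5424, -0.0153, 0.2021]
orientation: [-3.01, -0.001, 0.332]
contact_force: [-1.9, 2.3, 10.7]
opening: 0.0214
gripper_force: 62.1
```

View pics/s2.png

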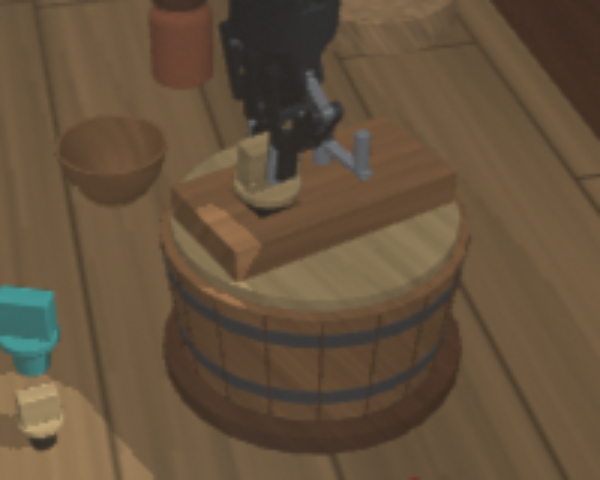

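The side crop shows the handle held in the fingers at (265,165), the bung leaning and the tub seated. I keep rocking.

```bash
python3 -m pendant '[0,-0.17,-0.04,-2.5,0,0,1,0,-0.17,-0.04,-2.5,0,0,1,0,-0.17,-0.04,-2.5,0,0,1,0,-0.17,-0.04,-2.5,0,0,1,0,-0.17,-0.04,-2.5,0,0,1,0,-0.17,-0.04,-2.5,0,0,1,0,0,0,0,0,0,1]'; python3 -m pendant '[0,0.18,-0.04,2.5,0,0,1,0,0.18,-0.04,2.5,0,0,1,0,0.18,-0.04,2.5,0,0,1,0,0.18,-0.04,2.5,0,0,1,0,0.18,-0.04,2.5,0,0,1,0,0.18,-0.04,2.5,0,0,1,0,0,0,0,0,0,1]'
python3 - <<'E'
from h import *
p,im,d=grab("side");W=cloud(p,d);np.savez("pics/s3",W=W,im=im)
# tub lift: lid/plank heights against first side view
z0=np.load("pics/side.npz")["W"]
P=W[200:260,330:385]; Q=z0[200:260,330:385]
dd=(P-Q)[...,2]; print("dz plank/lid median",np.nanmedian(dd))
E
```

```text
time_s: 10.8
position: [0.539, -0.0053, 0.2047]
orientation: [3.008, -0.001, 0.334]
contact_force: [1.2, -4.1, 3.7]
opening: 0.021
gripper_force: 61.2
time_s: 11.68
position: [0.5427, -0.0157, 0.2073]
orientation: [-3.011, -0.001, 0.332]
contact_force: [-1.7, 2.0, 9.6]
opening: 0.0209
gripper_force: 62.0
dz plank/lid median 0.000362745942323911
```

```bash
python3 -m pendant '[0,-0.19,-0.045,-2.5,0,0,1,0,-0.19,-0.045,-2.5,0,0,1,0,-0.19,-0.045,-2.5,0,0,1,0,-0.19,-0.045,-2.5,0,0,1,0,-0.19,-0.045,-2.5,0,0,1,0,-0.19,-0.045,-2.5,0,0,1,0,0,0,0,0,0,1]'; python3 -m pendant '[0,0.2,-0.045,2.5,0,0,1,0,0.2,-0.045,2.5,0,0,1,0,0.2,-0.045,2.5,0,0,1,0,0.2,-0.045,2.5,0,0,1,0,0.2,-0.045,2.5,0,0,1,0,0.2,-0.045,2.5,0,0,1,0,0,0,0,0,0,1]';  python3 -m pendant '[0,-0.21,-0.045,-2.5,0,0,1,0,-0.21,-0.045,-2.5,0,0,1,0,-0.21,-0.045,-2.5,0,0,1,0,-0.21,-0.045,-2.5,0,0,1,0,-0.21,-0.045,-2.5,0,0,1,0,-0.21,-0.045,-2.5,0,0,1,0,0,0,0,0,0,1]'; python3 -m pendant '[0,0.22,-0.045,2.5,0,0,1,0,0.22,-0.045,2.5,0,0,1,0,0.22,-0.045,2.5,0,0,1,0,0.22,-0.045,2.5,0,0,1,0,0.22,-0.045,2.5,0,0,1,0,0.22,-0.045,2.5,0,0,1,0,0,0,0,0,0,1]'
python3 - <<'E'
from h import *
p,im,d=grab("side");W=cloud(p,d)
z0=np.load("pics/side.npz")["W"]
print("dz",np.nanmedian((W-z0)[200:260,330:385,2]))
cv2.imwrite("pics/s4.png",cv2.resize(im[160:320,240:440],None,fx=3,fy=3)[...,::-1])
E
```

```text
time_s: 12.6
position: [0.5388, -0.0046, 0.2103]
orientation: [3.007, -0.001, 0.335]
contact_force: [2.1, -5.6, 6.4]
opening: 0.0214
gripper_force: 61.5
time_s: 13.48
position: [0.5428, -0.0162, 0.2131]
orientation: [-3.011, -0.001, 0.332]
contact_force: [-1.7, 2.4, 11.5]
opening: 0.0209
gripper_force: 62.2
time_s: 14.35
position: [0.5391, -0.0052, 0.2164]
orientation: [3.005, -0.001, 0.334]
contact_force: [3.2, -12.8, 0.9]
opening: 0.0209
gripper_force: 61.0
time_s: 15.22
position: [0.5427, -0.0171, 0.2187]
orientation: [-3.012, 0.0, 0.332]
contact_force: [0.4, -0.6, 4.7]
opening: 0.0211
gripper_force: 61.6
dz 0.00020081063945581734
```

View pics/s4.png

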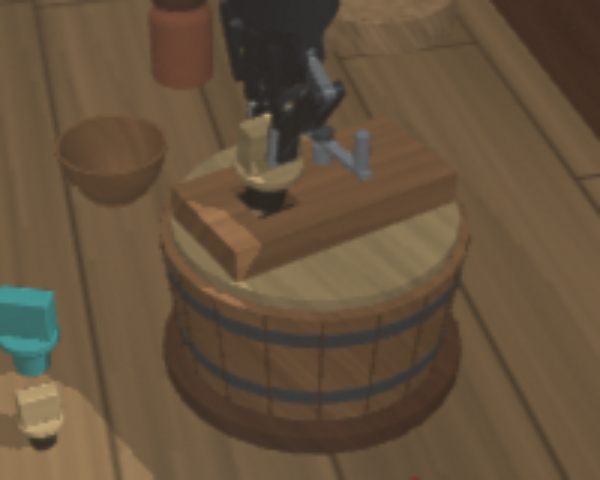

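The plug is now visibly most of the way out at (265,200), and the tub is seated. I bring it upright and lift out.

```bash
python3 -m pendant '[0,-0.21,-0.05,-2.5,0,0,1,0,-0.21,-0.05,-2.5,0,0,1,0,-0.21,-0.05,-2.5,0,0,1,0,-0.15,-0.05,-2.5,0,0,1,0,0,-0.05,2.5,0,0,1,0,0,-0.1,0,0,0,1,0,0,-0.2,0,0,0,1,0,0,-0.3,0,0,0,1,0,0,-1,0,0,0,1,0,0,-3,0,0,0,1,0,0,0,0,0,0,1]'
python3 - <<'E'
from h import *
p,im,d=grab("side");W=cloud(p,d)
z0=np.load("pics/side.npz")["W"]
print("dz",np.nanmedian((W-z0)[200:260,330:385,2]))
tool([.4587,-.2895,.27])
z=np.load("pics/w1.npz");w=z["W"]
q=w.reshape(-1,3); q=q[~np.isnan(q).any(1)]
m=(np.hypot(q[:,0]-.46,q[:,1]+.289)<.09)&(q[:,2]>.012)&(q[:,2]<.03); print("rim",m.sum(),cv2.minEnclosingCircle((q[m,:2]*1000).astype(np.float32)),cv2.fitEllipse((q[m,:2]*1000).astype(np.float32)))
E
```

```text
time_s: 16.65
position: [0.5411, -0.0096, 0.2699]
orientation: [3.141, -0.003, 0.333]
contact_force: [-0.2, -0.3, -1.8]
opening: 0.0209
gripper_force: 61.0
dz -2.1835103488826446e-05
shift cm [-16.91  23.8   -0.15] yaw [ 1.80e+02 -1.00e-01  1.91e+01] j [-0.66  0.44  0.79  1.81 -0.36  1.04 -0.97] t 16.7
rim 818 ((463.7380676269531, -285.0743103027344), 67.87748718261719) ((463.85137939453125, -284.12969970703125), (127.8980484008789, 128.48965454101562), 174.5970001220703)
```

```bash
python3 -m pendant '[0,0,-2,0,0,0,1,-2.7,3.9,0,0,0,0,1,-2.7,3.9,0,0,0,0,1,-2.7,3.9,0,0,0,0,1,-2.7,3.9,0,0,0,0,1,-2.7,3.9,0,0,0,0,1,-2.7,3.9,0,0,0,0,1,0,0,0,0,0,0,1,0,0,0,0,0,0,1]'
python3 - <<'E'
from h import *
tool([.4637,-.2848,.072])
E
```

```text
time_s: 17.82
position: [0.4635, -0.2831, 0.2874]
orientation: [-3.141, 0.0, 0.333]
contact_force: [-0.3, -0.1, -1.4]
opening: 0.0211
gripper_force: 60.9
shift cm [-0.03  0.18 21.54] yaw [-180.     0.    19.1] j [-0.14  0.44  0.82  1.78 -0.35  1.08 -0.44] t 17.825
```

```bash
python3 -m pendant '[0,0.18,4.5,0,0,0,1,0,0,4.5,0,0,0,1,0,0,4.5,0,0,0,1,0,0,4.5,0,0,0,1,0,0,3.5,0,0,0,1,0,0,0,0,0,0,1,0,0,0,0,0,0,1]'
python3 - <<'E'
from h import *
tool([.4637,-.2848,.0526])
p,im,d=grab("side"); cv2.imwrite("pics/s5.png",cv2.resize(im[280:440,220:420],None,fx=3,fy=3)[...,::-1])
E
```

```text
time_s: 18.7
position: [0.4649, -0.285, 0.074]
orientation: [3.141, -0.001, 0.334]
contact_force: [0.2, -0.3, -1.2]
opening: 0.021
gripper_force: 61.0
shift cm [-0.11 -0.06  2.14] yaw [180.   -0.   19.1] j [ 0.04  0.71  0.57  1.95 -0.62  0.66 -0.23] t 18.7
```

View pics/s5.png

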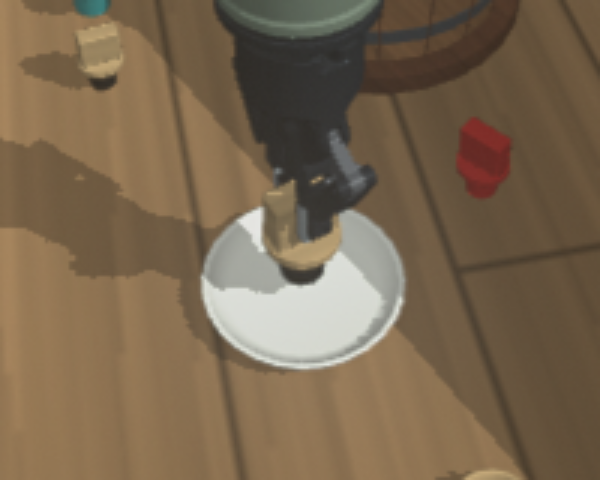

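The bung hangs upright over the middle of the dish at (300,270). I lower it until contact.

```bash
python3 -m pendant '[0,0,0.9,0,0,0,1,0,0,0.8,0,0,0,1,0,0,0.2,0,0,0,1,0,0,0,0,0,0,1]';python3 -m pendant '[0,0,0.1,0,0,0,1,0,0,0.1,0,0,0,1,0,0,0,0,0,0,1]'
```

```text
time_s: 19.25
position: [0.4641, -0.2852, 0.0537]
orientation: [-3.141, 0.0, 0.333]
contact_force: [0.2, -0.3, -0.4]
opening: 0.0213
gripper_force: 61.0
time_s: 19.62
position: [0.4644, -0.2854, 0.0527]
orientation: [3.141, -0.001, 0.333]
contact_force: [-3.4, 3.0, 18.7]
opening: 0.021
gripper_force: 63.5
```

```bash
python3 -m pendant '[0,0,-0.08,0,0,0,1,0,0,0,0,0,0,0.6,0,0,0,0,0,0,0.3,0,0,0,0,0,0,0,0,0,0,0,0,0,0,0,0,0,0,0,0,0]';python3 -m pendant '[0,0,-2,0,0,0,0,0,0,-4,0,0,0,0,0,0,-5,0,0,0,0,0,0,-5,0,0,0,0,0,0,0,0,0,0,0]'
python3 - <<'E'
from h import *
p,im,d=grab("wrist");W=cloud(p,d)
q=W.reshape(-1,3);q=q[~np.isnan(q).any(1)]
m=(np.hypot(q[:,0]-.4637,q[:,1]+.2848)<.05)&(q[:,2]>.07)&(q[:,2]<.1)
print(m.sum(),q[m].mean(0),q[m,2].max())
p,im,d=grab("side");W=cloud(p,d)
z0=np.load("pics/side.npz")["W"]
print("dz",np.nanmedian((W-z0)[200:260,330:385,2]))
cv2.imwrite("pics/s6.png",im[...,::-1])
E
```

```text
time_s: 20.38
position: [0.4642, -0.2852, 0.0526]
orientation: [3.142, 0.0, 0.333]
contact_force: [0.0, -0.2, 0.1]
opening: 0.0854
gripper_force: 0.0
time_s: 21.0
position: [0.4654, -0.286, 0.2157]
orientation: [3.138, -0.004, 0.333]
contact_force: [0.1, -0.6, -0.8]
opening: 0.0856
gripper_force: 0.0
1436 [ 0.46466819 -0.28441075  0.08105666] 0.08373431700438261
dz 0.0008217554971799157
```

View pics/s6.png

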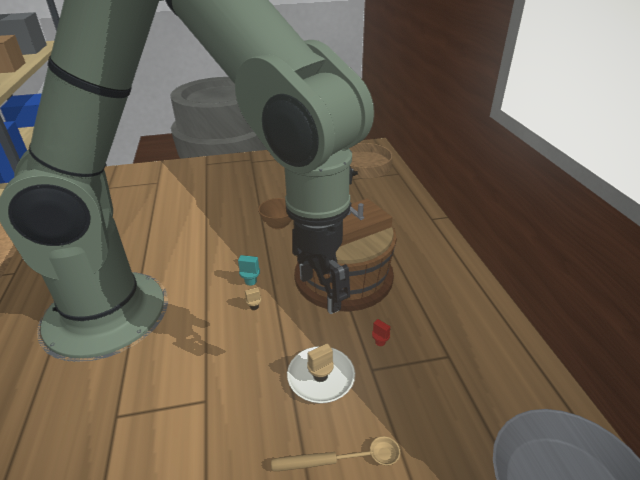

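The bung stands upright in the dish at (320,365), top at z = 0.082 m as expected, the hand is clear, and the tub is seated.

```bash
python3 -c "
from station import job_done
print(job_done())"
```

```text
the job is handed in; nothing more can be done
None
```

The job is handed in: the catch was swung open about 90°, the bung was rocked out with the tub still seated, and it stands upright near the centre of the dish, with nothing touching it; `job_done()` reported no verdict.

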